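# Seat the mirror plate on its three-ball base

### The job

Put the alignment mirror back on its three-ball base: tip the mirror plate in so that its tongue goes under the cross bar, let it down onto the balls and press it gently until both sprung roller catches have snapped over its far edge and pull it fully home, level on all three balls. Let go of it, and leave the other things on the bench where they are.

Things in the scene. Friction and masses are not known exactly. Their poses are not given: they have to be found in the camera images.
- mirror_plate: loose aluminium mirror plate, about 0.5 kg, 163 x 110 mm. Origin: at foot level below the middle of its black grip; x towards the round far edge with the red spot, -x towards the narrow tongue, y towards the small round mirror, z up. Slab x -55 to 66, z 12 to 24 mm. Mirror ring: y 39 to 49, x -18 to 18, up to z 64. A rubber foot stands below at (-6, -46).
- plate_grip (a point): where to hold the plate: middle of the upright black grip block, 50 mm above the plate's origin; the block is 24 mm thick (plate's x) and 56 mm wide (y), from z 24 to 68 mm; take it across the 24 mm
- plate_press (a point): where to press the plate home: centre of the red spot (28 mm diameter) on top of the slab, at (50, 0, 24) mm in the plate's frame, right above the cone socket
- plate_edge (a point): axis of the round far edge: half round, radius 6 mm, along the plate's y over its whole width, at (60, 0, 18) mm in the plate's frame; the catches' rollers ride over it
- plate_tongue (a point): top of the tongue at (-85, 0, 20) mm in the plate's frame: this line lies below the bar's axis when the plate is home. Tongue: x -97 to -55, 60 mm wide, z 12 to 20 mm
- plate_cone (a point): mouth of the cone socket below the slab, at (50, 0, 0) mm in the plate's frame, for the far ball: four walls 35 deg off vertical, 24 mm wide at the mouth (z 0), 12 mm deep; draws in a ball up to about 4 mm off centre. Its mouth rests on the bench when the plate lies there
- plate_vee (a point): mouth of the V groove below the slab, at (-35, 36, 0) mm in the plate's frame, for the near ball at +y: the same section, 30 mm long, open at both ends, running towards the cone. Its twin at (-35, -36) is a flat pad, face at z 10 mm, for the ball at -y
- ball_base: grey base, 205 x 130 x 12 mm (x -109 to 96), fixed on the bench. Origin: on its underside, below where the plate's origin belongs; x towards the two roller catches, -x towards the cross bar (the side nearer the robot), z up. Three steel balls, 20 mm diameter, centres 28 mm high, at (50, 0), (-35, 36) and (-35, -36) mm
- seat (a point): where the plate's origin lies when home: 28 mm above the base's origin, at the height of the ball centres (the plate's seats come 10 mm down over the ball tops); the plate's axes then match the base's. Pressing with more than about 50 N would harm the balls
- stop (a point): end stop behind the bar: an upright plate, 88 mm wide, from the base up to 50 mm; this point is the middle of its face, at (-100, 0, 40) mm in the base's frame. Home, the tongue's end is 3 mm clear of it; with the plate tipped 15 deg on the near balls the tongue's end just touches it when the cone is in line with the far ball, so it can be felt for
- bar_mid (a point): middle of the cross bar's axis, at (-85, 0, 56.5) mm in the base's frame: steel, 10 mm diameter, along the base's y, posts 86 mm apart inside. With the plate home the bar is 3.5 mm above the tongue, so the plate goes in neither straight down nor level: tip it about 15 deg, tongue low, pass the tongue under, lay it on the two near balls, swing it down
- catch_left (a joint): angle (rad) of the sprung catch at y +34 mm of the base: an arm on a pivot at x 74, 20 mm high, with an orange free roller (radius 6) on top. 0: at its stop, roller axis at x 64.4, 55.5 mm high; grows as it leans away. The far edge pushes it to about 0.15, then it falls back to about 0.01 to 0.06 when the plate is home, pulling it down and towards the bar
- catch_right (a joint): the same for the catch at y -34 mm of the base. Both together need about 10 to 20 N on the red spot to snap; a plate merely laid in rests tilted by about 10 deg, its far edge on both rollers
- tape_measure: bystander: yellow and black tape measure, 37x82x65 mm, origin at the centre of its underside; to be left alone
- pencil_0: bystander: red flat carpenter's pencil, 11x163x8 mm, origin at the centre of its underside; to be left alone
- sanding_block: bystander: wooden sanding block, 62x100x30 mm, origin at the centre of its underside; to be left alone
- block_plane: bystander: green and grey block plane, 48x174x54 mm, origin at the centre of its underside; to be left alone
- offcut_3: bystander: block of pale wood, 45x60x45 mm, origin at the centre of its underside; to be left alone
- tape_mask: bystander: roll of yellow masking tape, 95x95x24 mm, origin at the centre of its underside; to be left alone
Mind the look-alikes: they are no part of the job. Leave any yellow look-alike of the mirror_plate alone.

How it is judged (in metres and radians):
At the end, for the whole second after the job is handed in: The plate lies home on the three balls: its origin within 3 mm (across) and 2.5 mm (in height) of the seat, level within 0.03 rad, turned within 0.035 rad of the base with its tongue under the bar; both catches bear on its far edge (more than 1 N each, angles below 0.14 rad); it is at rest (horizontal distance between mirror_plate and seat below 0.003 m and z of mirror_plate in the frame of seat between -0.0025 and 0.0025 m and angle between mirror_plate's own z axis and vertical below 0.03 rad and angle between the x axis of mirror_plate and the x axis of ball_base, either way round below 0.035 rad and x of plate_tongue in the frame of ball_base below -0.07 m and value of joint each of catch_left, catch_right below 0.14 rad and contact force between mirror_plate and catch_left above 1 N and contact force between mirror_plate and catch_right above 1 N and linear speed of mirror_plate below 0.01 m/s); the robot touches nothing.
It fails at once if the plate is forced onto its base with more than 130 N of contact force in all (about 50 N of pressing) (contact force between mirror_plate and ball_base above 130 N).
It fails at once if another thing on the bench is moved by more than 30 mm (distance of any of tape_measure, pencil_0, sanding_block, block_plane, offcut_3, tape_mask from where it was at the start of the episode above 0.03 m).
It also fails if it takes over 51 s, if anything falls off the work surface, if the arm or the gripper's body presses on something with over 40 N, if the wrist force passes 120 N, or if a joint passes its speed limit or range.

### The arm

A 6-joint arm with a two-finger parallel gripper is mounted at the origin on the work surface; the furniture and walls round the work are solid. World frame = base frame: x ahead of the robot, y to its left, z up, the work surface at z = 0. Lengths are in m, angles in degrees, forces in N, time in s.
With the tool pointing down it reaches from about 0.3 to 0.85 m from the base axis. Payload 5.4 kg.
Tool frame: the origin (TCP) lies on the centre line of the jaws, within the pads' length; the fingertips stand 8 mm ahead of it and the grasp point (between the pads) lies 11 mm behind it; z points along the fingers, x is the direction in which the jaws open and shut, and the axes are right-handed (so a half turn about z gives the same grasp; the last joint's range is limited). The gripper opens to 85 mm and grips with 20 to 120 N. Pads are 22 mm wide; open, the fingers measure 114 mm over their backs; the gripper's body (76 mm by 85 mm) begins 54 mm behind the grasp point. The pads swing forward as they close: fully open they stand 13 mm farther back than shut.
Start: joints at [53.107, 9.076, 91.501, -0, 79.423, -12.038], TCP at [0.242, 0.522, 0.239] pointing down, gripper open.
Joint ranges: [-166.64, 166.64], [-54.1, 131.32], [10.49, 154.53], [-73.88, 253.88], [9.74, 151.15], [-171.62, 171.62]. Speed limits (degrees/s): [147.25, 147.25, 180, 180, 180, 180].

### API

Orientations are given as a 3x3 rotation matrix whose columns are the frame's x, y, z axes.
In Python, from plant import read_state, read_camera, finish_job, regions_of, spot_point gives the robot as it stands.
- The arm moves only by the tool drive_tool, never from a script. Its argument "commands" is a list of rows, each an object of numbers: "tx", "ty", "tz": the shift along the tool's x, y, z in cm; "roll": the turn about the tool's z in degrees; "hand": the opening, from 0 (shut) to 1 (fully open). In form: [{"tx": .., "ty": .., "tz": .., "roll": .., "hand": ..}, ...]. A call has 1 to 20 rows; each row is the pose to reach, as a shift and turn from the pose commanded when the call began, along the tool's axes at that moment; what a row does not reach only later rows make up. A row lasts 1/8 s, in which the tool goes at most 62.5 mm and 10.7 degrees, less where a joint would pass 70% of its speed; a pose out of reach is approached as far as the arm can. A call with a gripper value outside its range is refused whole. The fingers move at their own pace and stop on an object; the grip force is fixed at half the most. Time passes only in rows, so rows that repeat a pose let the fingers close. It gives the time, the measured TCP pose, the force and the opening at its end, in the units of the state.
- read_state(): the state, without advancing time (a new reading comes with each control period).
- read_camera(name): name is "scene" or "top"; returns a dict with "frame" (480x640x3 uint8, red, green, blue), "K" (3x3 intrinsics, pixels), "k1" (the pictures are not rectified: a ray, as slopes to the right and down, at radius r is drawn at 1 + k1 r^2 times it, then the intrinsics apply), "pose" (4x4, takes a point from camera to world coordinates). Camera axes: x right, y down, z forward; pixel columns grow to the right and rows downward; lengths in m; the calibration is good to about 2 mm. A picture is of the moment at which its call begins. There is no depth.
- finish_job(): hands the job in, once; it reports no verdict.
Trained networks look in a picture, given as the dict that the camera call returned (one of the last four; its "shot" number tells which), for a name from the list of things; names that differ only in an ending like _2 or _b are one class to them, and where a whole thing is asked for, a point or a joint stands for the part that bears it (a point fixed in the world has none). Each returns a list of dicts, best first, with "confidence" (0 to 1); they miss things now and then, are a little off and sometimes report something else, mostly with a low value. They report only what shows in the picture. A call takes as long as a camera call. They do not tell look-alikes from the thing itself.
- regions_of(picture, name): "mask" (480x640 bool, what is visible of it) and "position" ([column, row] in pixels, amid what is visible of it).
- spot_point(picture, name): "position" ([column, row] in pixels: a listed point, or the origin of a listed thing).
The state is a dict: "clock": time; "joints": joint angles; "joint_velocities": joint speeds; "tau": joint torques, N m; "tool_pos": TCP position; "eef_rot": TCP orientation; "ft_force": force on the tool from outside, world axes, zero at the start; "moment": the same for the moment, N m; "grip_width": opening from 0.0 (shut) to 1.0 (fully open).
Only numpy, scipy, OpenCV 4.12 (cv2) and the standard library are available. Lean on these libraries where they do the work, as an engineer would, in place of code of your own. Each camera call takes 0.05 s, during which the arm holds its last target. There are 200 camera calls.

## Working session

There is one attempt and no reset: what is moved stays moved. The work goes in short steps, Python scripts to look and compute and a tool call to move; the robot and the scene stay as the last step left them, time stands still between calls to the robot, and variables do not carry over. Pictures are saved under pics/ and viewed, about 8 in all and at most 12, crops included, and the job is handed in when it is done.

Besides the shell and the picture viewer there is one more tool, called as name(argument=value, ...), one argument or row to a line, values as JSON. drive_tool: Moves the arm, as the interface text tells. Its arguments: {"type":"object","properties":{"commands":{"type":"array"}},"required":["commands"]}

```bash
ls; mkdir -p pics
cat > h.py <<'E'
import numpy as np, cv2
from plant import *
def ray(p,uv):
    K=np.array(p["K"]);T=np.array(p["pose"]);k=p["k1"]
    d=np.array([(uv[0]-K[0,2])/K[0,0],(uv[1]-K[1,2])/K[1,1]]);u=d.copy()
    for _ in range(20): u=d/(1+k*(u@u))
    return T[:3,3],T[:3,:3]@np.array([u[0],u[1],1])
def atz(p,uv,z):
    o,d=ray(p,uv);return o+d*(z-o[2])/d[2]
def proj(p,X):
    K=np.array(p["K"]);T=np.array(p["pose"]);c=T[:3,:3].T@(np.array(X)-T[:3,3]);u=c[:2]/c[2];u=u*(1+p["k1"]*(u@u))
    return np.array([K[0,0]*u[0]+K[0,2],K[1,1]*u[1]+K[1,2]])
def tri(a,ua,b,ub):
    A=np.zeros((3,3));r=np.zeros(3)
    for p,u in((a,ua),(b,ub)):
        o,d=ray(p,u);d=d/np.linalg.norm(d);M=np.eye(3)-np.outer(d,d);A+=M;r+=M@o
    return np.linalg.solve(A,r)
def save(p,n): cv2.imwrite("pics/"+n,p["frame"][:,:,::-1])
E
python3 - <<'E'
from h import *
s=read_camera("scene");t=read_camera("top")
save(s,"s0.png");save(t,"t0.png")
for p,n in((s,"s"),(t,"t")):
    print(n,np.round(p["pose"],3).tolist(),p["K"][0][0],p["k1"])
    for k in["plate_grip","plate_press","plate_tongue","mirror_plate","seat","stop","bar_mid","ball_base","catch_left","catch_right"]:
        print(k,[(np.round(r["position"]).tolist(),round(r["confidence"],2)) for r in spot_point(p,k)][:4])
st=read_state();print(st["tool_pos"],st["eef_rot"],st["clock"],st["ft_force"])
E
```

```text
pics
s [[-0.837, -0.369, 0.404, -0.147], [-0.547, 0.582, -0.601, 0.973], [-0.013, -0.724, -0.69, 1.227], [0.0, 0.0, 0.0, 1.0]] 607.992085515855 0.05933032593316678
plate_grip [([362.0, 236.0], 0.77)]
plate_press [([347.0, 239.0], 0.71), ([342.0, 235.0], 0.41)]
plate_tongue [([387.0, 253.0], 0.91)]
mirror_plate [([360.0, 246.0], 0.98), ([371.0, 206.0], 0.64), ([446.0, 263.0], 0.38)]
seat [([238.0, 272.0], 0.37)]
stop [([323.0, 310.0], 0.76), ([359.0, 248.0], 0.48)]
bar_mid [([318.0, 300.0], 0.76), ([347.0, 235.0], 0.25)]
ball_base []Traceback (most recent call last):
  File "<stdin>", line 7, in <module>
ValueError: it knows: ball_base, bar_mid, block_plane, mirror_plate, offcut, pencil, plate_cone, plate_edge, plate_grip, plate_press, plate_tongue, plate_vee, sanding_block, seat, stop, tape_mask, tape_measure
```

Run:
```python
from h import *
t=read_camera("top");s=read_camera("scene")
for p,n in((t,"t"),):
    print(n,np.round(p["pose"],3).tolist(),p["K"][0][0],p["k1"])
    for k in["plate_grip","plate_press","plate_tongue","plate_edge","mirror_plate","seat","stop","bar_mid","ball_base"]:
        print(k,[(np.round(r["position"]).tolist(),round(r["confidence"],2)) for r in spot_point(p,k)][:4])
st=read_state();print(st["tool_pos"],st["eef_rot"],st["clock"],st["ft_force"])
```

```text
t [[0.016, -0.977, 0.211, 0.309], [-1.0, -0.016, -0.002, -0.017], [0.005, -0.211, -0.978, 0.988], [0.0, 0.0, 0.0, 1.0]] 433.0801228469981 -0.010739212282556908
plate_grip [([425.0, 369.0], 0.59), ([247.0, 235.0], 0.55)]
plate_press [([394.0, 367.0], 0.75), ([379.0, 233.0], 0.68), ([245.0, 237.0], 0.56)]
plate_tongue [([456.0, 369.0], 0.88), ([386.0, 289.0], 0.85)]
plate_edge [([393.0, 363.0], 0.93), ([380.0, 228.0], 0.63)]
mirror_plate [([414.0, 368.0], 0.9), ([382.0, 259.0], 0.87), ([252.0, 270.0], 0.52)]
seat [([246.0, 231.0], 0.7), ([364.0, 273.0], 0.33)]
stop [([256.0, 273.0], 0.72)]
bar_mid [([253.0, 266.0], 0.91)]
ball_base [([247.0, 234.0], 0.59), ([461.0, 227.0], 0.31)]
[0.24168995 0.52172255 0.23930539] [[ 4.20370441e-01  9.07352573e-01 -3.74927168e-05]
 [ 9.07352573e-01 -4.20370440e-01  2.79536426e-05]
 [ 9.60297969e-06 -4.57699982e-05 -9.99999999e-01]] 1.05 [ 0.08347913 -0.1795745  -0.31622251]
```

View pics/s0.png

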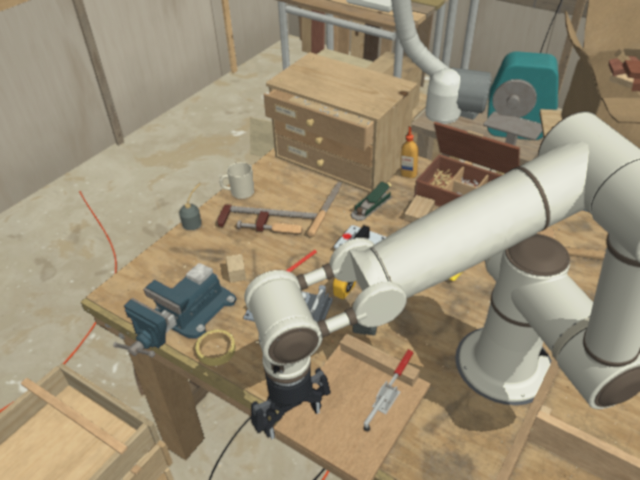

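View pics/t0.png

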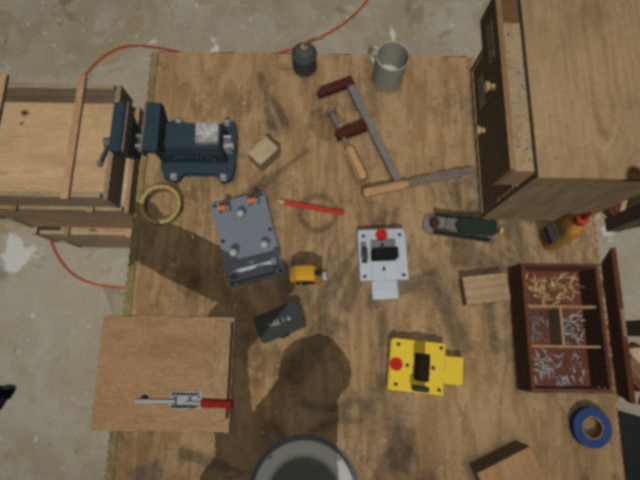

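The look-alikes are the yellow plate at (414,368) and the silver-grey plate with the red spot at (382,259). The silver one is the aluminium plate I need. The base is at (247,238), with its orange rollers at (222,207) and (252,198). One enlarged crop should confirm this and give me features for a pose fit.

Run:
```python
import cv2,numpy as np
f=cv2.imread("pics/t0.png")
def crop(c0,r0,w,h,k=5):
    g=cv2.resize(f[r0:r0+h,c0:c0+w],None,fx=k,fy=k,interpolation=cv2.INTER_CUBIC)
    for c in range(c0-c0%10+10,c0+w,10): cv2.line(g,((c-c0)*k,0),((c-c0)*k,6),(0,0,255),1);cv2.putText(g,str(c),((c-c0)*k-10,18),0,.35,(0,0,255),1)
    for r in range(r0-r0%10+10,r0+h,10): cv2.line(g,(0,(r-r0)*k),(6,(r-r0)*k),(0,0,255),1);cv2.putText(g,str(r),(8,(r-r0)*k+4),0,.35,(0,0,255),1)
    return g
cv2.imwrite("pics/c1.png",np.hstack([crop(205,182,85,112),crop(347,210,75,112)]))
```

```text
(no output)
```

View pics/c1.png

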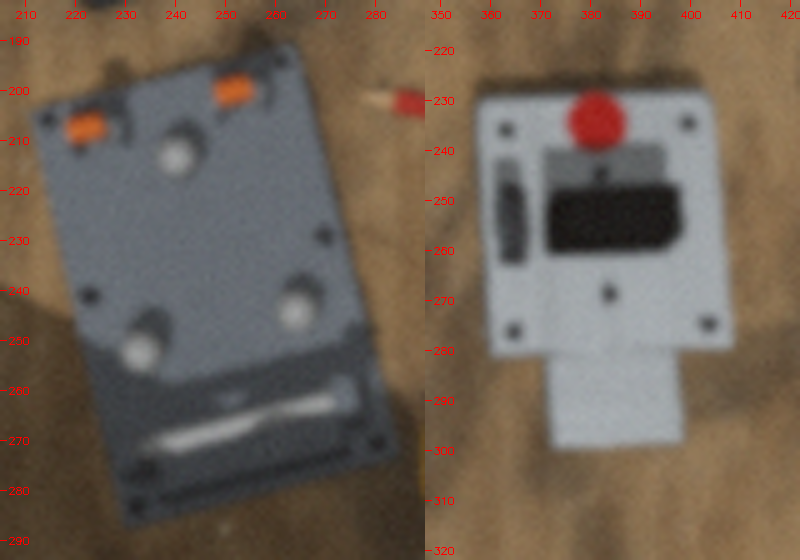

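The crop confirms the aluminium plate: red spot (381,234), black grip (384,253), mirror ring (363,252) on the left (+y), tongue end (385,299). On the base, the rollers are at (222,207) and (252,200), the balls at (240,213), (233,252) and (264,244), and the bar runs (235,271)–(275,261). Next I fit both poses.

```bash
cat >> h.py <<'E'
from scipy.optimize import least_squares
def fit(p,F,z0,x0):
    P=np.array([f[0] for f in F],float)/1000;U=np.array([f[1] for f in F],float)
    def res(q):
        c,s=np.cos(q[2]),np.sin(q[2]);R=np.array([[c,-s,0],[s,c,0],[0,0,1]])
        return (np.array([proj(p,R@a+[q[0],q[1],z0]) for a in P])-U).ravel()
    r=least_squares(res,x0,loss="soft_l1")
    return r.x,res(r.x).reshape(-1,2)
E
python3 - <<'E'
from h import *
t=read_camera("top")
B=[((64.4,34,55.5),(222,207.5)),((64.4,-34,55.5),(252,200)),((50,0,30),(240.3,213)),((-35,36,30),(233.2,252)),((-35,-36,30),(264.2,244)),
((96,65,12),(212.5,203)),((96,-65,12),(263.5,190.5)),((-109,65,12),(229.5,287)),((-109,-65,12),(284.5,272))]
M=[((66,55,24),(357.5,229)),((66,-55,24),(404,228)),((-55,55,24),(360.5,281)),((-55,-55,24),(409,279.7)),((-97,30,20),(372.3,300)),((-97,-30,20),(398.5,298.5)),((50,0,24),(381.3,234.3)),((0,0,68),(384.5,253.3))]
for n,F,x0 in(("base",B,(.4,.15,.2)),("plate",M,(.35,-.15,0))):
    q,r=fit(t,F,0,x0);print(n,np.round(q[:2],4),np.degrees(q[2]).round(2));print(np.round(r,1).tolist())
s=read_state();print(np.degrees(np.arctan2(s["eef_rot"][1][0],s["eef_rot"][0][0])))
E
```

```text
base [0.5473 0.1431] 15.75
[[0.3, -0.3], [-0.2, -0.2], [0.1, -0.3], [-0.1, -0.4], [-0.0, -0.3], [-2.1, 0.6], [0.6, -0.3], [-0.3, 0.5], [0.5, 0.9]]
plate [ 0.4996 -0.1702] 2.98
[[-0.6, 0.1], [0.5, -0.6], [-0.6, 0.3], [-0.2, -0.1], [-0.3, -0.1], [0.3, 0.4], [-0.1, 0.7], [1.4, -0.8]]
65.14605133976166
```

drive_tool(
  commands=[
    {"tx": -52,"ty": 52.5,"tz": 8,"roll": 62.1,"hand": 0.6},
    {"tx": -52,"ty": 52.5,"tz": 8,"roll": 62.1,"hand": 0.6},
    {"tx": -52,"ty": 52.5,"tz": 8,"roll": 62.1,"hand": 0.6},
    {"tx": -52,"ty": 52.5,"tz": 8,"roll": 62.1,"hand": 0.6},
    {"tx": -52,"ty": 52.5,"tz": 8,"roll": 62.1,"hand": 0.6},
    {"tx": -52,"ty": 52.5,"tz": 8,"roll": 62.1,"hand": 0.6},
    {"tx": -52,"ty": 52.5,"tz": 8,"roll": 62.1,"hand": 0.6},
    {"tx": -52,"ty": 52.5,"tz": 8,"roll": 62.1,"hand": 0.6},
    {"tx": -52,"ty": 52.5,"tz": 8,"roll": 62.1,"hand": 0.6},
    {"tx": -52,"ty": 52.5,"tz": 8,"roll": 62.1,"hand": 0.6},
    {"tx": -52,"ty": 52.5,"tz": 8,"roll": 62.1,"hand": 0.6},
    {"tx": -52,"ty": 52.5,"tz": 8,"roll": 62.1,"hand": 0.6},
    {"tx": -52,"ty": 52.5,"tz": 8,"roll": 62.1,"hand": 0.6},
    {"tx": -52,"ty": 52.5,"tz": 8,"roll": 62.1,"hand": 0.6},
    {"tx": -52,"ty": 52.5,"tz": 8,"roll": 62.1,"hand": 0.6},
  ],
)

```text
clock: 2.98
tool_pos: [0.4993, -0.1696, 0.1595]
eef_rot: [[0.999, 0.055, 0.0], [0.055, -0.999, 0.0], [0.0, -0.0, -1.0]]
ft_force: [0.1, -0.0, -0.2]
grip_width: 0.596
```

Run:
```python
from h import *
s=read_camera("scene")
for n,X in(("plate",(.4996,-.1702,.05)),("base",(.5473,.1431,.03))): print(n,proj(s,X))
for k in["plate_press","plate_tongue","plate_grip","bar_mid","stop","seat"]:
    print(k,[(np.round(r["position"],1).tolist(),round(r["confidence"],2)) for r in spot_point(s,k)][:3])
u=lambda X:proj(s,X).round(0)
c,si=np.cos(np.radians(15.75)),np.sin(np.radians(15.75))
b=lambda x,y,z:(.5473+(c*x-si*y)/1000,.1431+(si*x+c*y)/1000,z/1000)
im=s["frame"][:,:,::-1].copy()
for P in[(64.4,34,55.5),(64.4,-34,55.5),(50,0,28),(-35,36,28),(-35,-36,28),(-85,38,56.5),(-85,-38,56.5),(96,65,12),(96,-65,12),(-109,65,12),(-109,-65,12)]:
    q=proj(s,b(*P));cv2.drawMarker(im,(int(round(q[0])),int(round(q[1]))),(255,0,255),0,3)
g=im[190:350,200:470];cv2.imwrite("pics/s1.png",cv2.resize(g,None,fx=2.95,fy=2.95,interpolation=cv2.INTER_CUBIC))
```

```text
plate [364.17245004 234.89832187]
base [287.49684238 301.1548847 ]
plate_press [([347.6, 236.8], 0.61)]
plate_tongue [([463.2, 243.1], 0.94), ([384.5, 252.2], 0.62), ([317.6, 302.8], 0.46)]
plate_grip [([363.2, 233.0], 0.82), ([451.4, 249.4], 0.69)]
bar_mid [([315.5, 299.9], 0.79)]
stop [([321.5, 308.0], 0.72)]
seat [([286.6, 300.9], 0.61)]
```

View pics/s1.png

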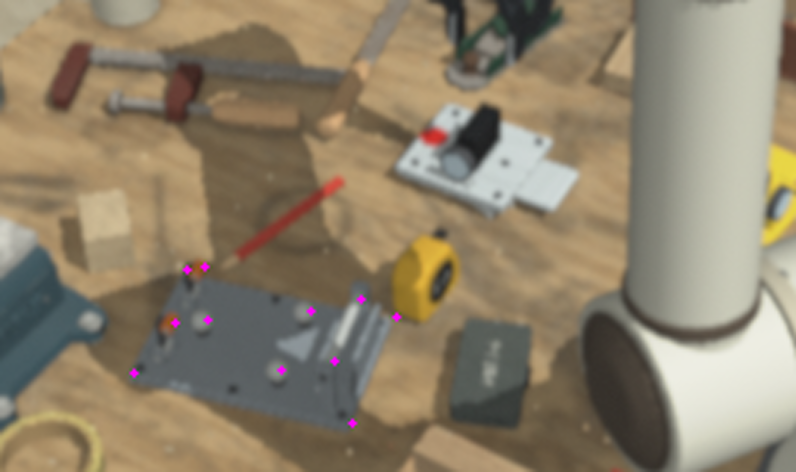

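The scene view agrees with the fit to within about a pixel on the base points, and the gripper hangs above the silver plate at crop (480,150). I'll descend for a shallow fingertip grasp so the block can tilt in the jaws later.

drive_tool(
  commands=[
    {"tz": 5},
    {"tz": 8},
    {"tz": 9.3},
    {"tz": 9.3},
    {"tz": 9.3,"hand": 0.3},
    {"tz": 9.3,"hand": 0.1},
    {"tz": 9.3,"hand": 0.1},
    {"tz": 9.3,"hand": 0.1},
    {"tz": 9.3,"hand": 0.1},
    {"tz": 9.3,"hand": 0.1},
  ],
)

```text
validation failed for argument at $.co...
```

drive_tool(
  commands=[
    {"tx": 0,"ty": 0,"tz": 5,"roll": 0,"hand": 0.6},
    {"tx": 0,"ty": 0,"tz": 8,"roll": 0,"hand": 0.6},
    {"tx": 0,"ty": 0,"tz": 9.3,"roll": 0,"hand": 0.6},
    {"tx": 0,"ty": 0,"tz": 9.3,"roll": 0,"hand": 0.6},
    {"tx": 0,"ty": 0,"tz": 9.3,"roll": 0,"hand": 0.3},
    {"tx": 0,"ty": 0,"tz": 9.3,"roll": 0,"hand": 0.1},
    {"tx": 0,"ty": 0,"tz": 9.3,"roll": 0,"hand": 0.1},
    {"tx": 0,"ty": 0,"tz": 9.3,"roll": 0,"hand": 0.1},
    {"tx": 0,"ty": 0,"tz": 9.3,"roll": 0,"hand": 0.1},
  ],
)

```text
clock: 4.45
tool_pos: [0.5012, -0.1715, 0.0683]
eef_rot: [[0.999, 0.053, 0.004], [0.053, -0.999, -0.002], [0.004, 0.002, -1.0]]
ft_force: [1.6, 1.8, 6.3]
grip_width: 0.258
```

drive_tool(
  commands=[
    {"tx": 0,"ty": 0,"tz": -2,"roll": 0,"hand": 0.1},
    {"tx": 0,"ty": 0,"tz": -6,"roll": 0,"hand": 0.1},
    {"tx": 0,"ty": 0,"tz": -10,"roll": -5,"hand": 0.1},
    {"tx": 0,"ty": 0,"tz": -12,"roll": -12.7,"hand": 0.1},
    {"tx": 0,"ty": 0,"tz": -12,"roll": -12.7,"hand": 0.1},
  ],
)

```text
clock: 5.08
tool_pos: [0.4999, -0.1711, 0.1873]
eef_rot: [[0.963, 0.27, 0.002], [0.27, -0.963, -0.001], [0.001, 0.002, -1.0]]
ft_force: [0.7, -0.9, -4.9]
grip_width: 0.252
```

Run:
```python
from h import *
t=read_camera("top");s=read_camera("scene")
st=read_state();print(st["tool_pos"],st["ft_force"],st["grip_width"])
g1=cv2.resize(s["frame"][150:290,300:460,::-1],None,fx=2.5,fy=2.5,interpolation=cv2.INTER_CUBIC)
g2=cv2.resize(t["frame"][190:330,320:460,::-1],None,fx=2.5,fy=2.5,interpolation=cv2.INTER_CUBIC)
cv2.imwrite("pics/l1.png",np.hstack([g1,g2]))
for k in["plate_press","plate_tongue"]:
    a=[r for r in spot_point(s,k)][:3];b=[r for r in spot_point(t,k)][:3]
    for i in a:
        for j in b: print(k,np.round(i["position"]),np.round(j["position"]),tri(s,i["position"],t,j["position"]).round(4))
```

```text
[ 0.49842848 -0.17021038  0.18459237] [ 0.05687046  0.84590537 -4.05548772] 0.2562368283999053
plate_press [347. 208.] [382. 225.] [ 0.5428 -0.1491  0.1441]
plate_press [347. 208.] [396. 365.] [ 0.3645 -0.0683  0.3076]
plate_tongue [391. 220.] [456. 371.] [ 0.3345 -0.2082  0.1848]
plate_tongue [460. 241.] [456. 371.] [ 0.2565 -0.3183  0.0308]
plate_tongue [284. 307.] [456. 371.] [ 0.3904 -0.0295  0.1579]
```

View pics/l1.png

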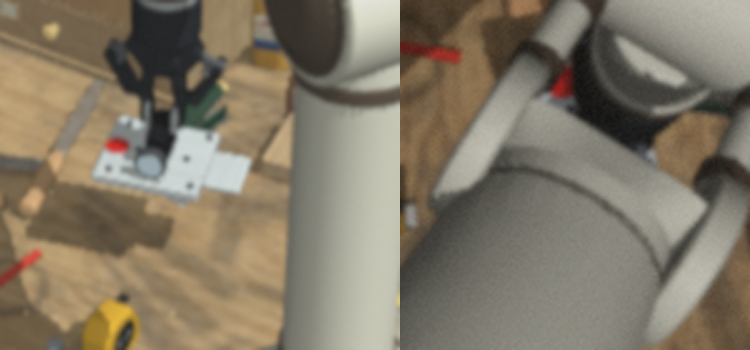

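The plate is held level, with the red spot at about (116,145) in the left crop. I'll carry it to the base, shifted about 24 mm away from the bar.

drive_tool(
  commands=[
    {"tx": 4,"ty": -7,"tz": 0,"roll": 0,"hand": 0.1},
    {"tx": 8,"ty": -13,"tz": 0,"roll": 0,"hand": 0.1},
    {"tx": 12,"ty": -19,"tz": 0,"roll": 0,"hand": 0.1},
    {"tx": 14.5,"ty": -24.5,"tz": 0,"roll": 0,"hand": 0.1},
    {"tx": 15.5,"ty": -28,"tz": 0,"roll": 0,"hand": 0.1},
    {"tx": 15.5,"ty": -28.8,"tz": 0,"roll": 0,"hand": 0.1},
    {"tx": 15.5,"ty": -28.8,"tz": 3,"roll": 0,"hand": 0.1},
    {"tx": 15.5,"ty": -28.8,"tz": 5,"roll": 0,"hand": 0.1},
    {"tx": 15.5,"ty": -28.8,"tz": 5,"roll": 0,"hand": 0.1},
    {"tx": 15.5,"ty": -28.8,"tz": 5,"roll": 0,"hand": 0.1},
  ],
)

```text
clock: 6.62
tool_pos: [0.5712, 0.1479, 0.137]
eef_rot: [[0.963, 0.27, 0.001], [0.27, -0.963, -0.0], [0.001, 0.0, -1.0]]
ft_force: [0.2, 0.2, -4.0]
grip_width: 0.255
```

```bash
cat > look.py <<'E'
from h import *
import sys
s=read_camera("scene");t=read_camera("top")
st=read_state();print(np.round(st["tool_pos"],4),np.round(st["ft_force"],1),st["grip_width"],st["clock"])
R=st["eef_rot"];print("yaw",np.degrees(np.arctan2(R[1][0],R[0][0])))
g1=cv2.resize(s["frame"][210:350,220:360,::-1],None,fx=2.85,fy=2.85,interpolation=cv2.INTER_CUBIC)
g2=cv2.resize(t["frame"][170:310,180:320,::-1],None,fx=2.85,fy=2.85,interpolation=cv2.INTER_CUBIC)
cv2.imwrite("pics/"+sys.argv[1],np.hstack([g1,g2]))
for k in["plate_press","plate_tongue","bar_mid"]:
  for n,p in(("s",s),("t",t)):
    print(k,n,[(np.round(r["position"],1).tolist(),round(r["confidence"],2)) for r in spot_point(p,k)][:3])
E
python3 look.py m1.png
```

```text
[0.5716 0.1481 0.1377] [ 0.2  1.1 -4.7] 0.2621049517209037 6.725
yaw 15.703418225431937
plate_press s [([261.9, 279.8], 0.91), ([440.7, 265.6], 0.6)]
plate_press t [([231.4, 197.5], 0.89), ([397.9, 367.0], 0.67)]
plate_tongue s [([306.0, 292.1], 0.94), ([254.1, 282.5], 0.3)]
plate_tongue t [([455.7, 369.5], 0.94), ([246.7, 249.9], 0.77), ([160.7, 206.4], 0.33)]
bar_mid s [([316.6, 300.8], 0.89), ([257.7, 287.0], 0.64)]
bar_mid t [([252.5, 265.2], 0.82)]
```

View pics/m1.png

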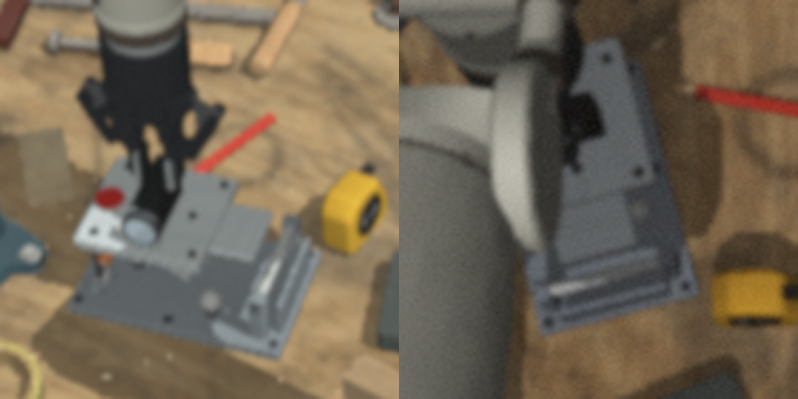

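Run:
```python
from h import *
s=read_camera("scene");t=read_camera("top")
a=np.radians(15.75);c,si=np.cos(a),np.sin(a)
def B(X): 
    d=X-np.array([.5473,.1431,0]);return (np.array([c*d[0]+si*d[1],-si*d[0]+c*d[1],d[2]])*1000).round(1)
for n,u,v in(("press",(261.9,279.8),(231.4,197.5)),("tongue",(306,292.1),(246.7,249.9)),("bar",(316.6,300.8),(252.5,265.2))):
    print(n,B(tri(s,u,t,v)))
print("tcp",B(read_state()["tool_pos"]))
```

```text
press [64.9  4.9 97.1]
tongue [-52.8   0.2  82.3]
bar [-81.4  -1.6  55.7]
tcp [ 23.9  -1.1 136.4]
```

drive_tool(
  commands=[
    {"tx": 0,"ty": 0,"tz": 0.8,"roll": 0,"hand": 0.1},
    {"tx": 0,"ty": 0,"tz": 1.4,"roll": 0,"hand": 0.1},
    {"tx": 0,"ty": 0,"tz": 1.8,"roll": 0,"hand": 0.1},
    {"tx": 0,"ty": 0,"tz": 2.0,"roll": 0,"hand": 0.1},
    {"tx": 0,"ty": 0,"tz": 2.0,"roll": 0,"hand": 0.1},
  ],
)

```text
clock: 7.75
tool_pos: [0.5717, 0.1485, 0.1174]
eef_rot: [[0.963, 0.271, 0.003], [0.271, -0.963, 0.0], [0.003, 0.001, -1.0]]
ft_force: [0.0, -0.3, -0.0]
grip_width: 0.252
```

drive_tool(
  commands=[
    {"tx": 0,"ty": 0,"tz": 0.2,"roll": 0,"hand": 0.1},
    {"tx": 0,"ty": 0,"tz": 0.4,"roll": 0,"hand": 0.1},
    {"tx": 0,"ty": 0,"tz": 0.4,"roll": 0,"hand": 0.1},
  ],
)

```text
clock: 8.12
tool_pos: [0.5739, 0.1489, 0.1165]
eef_rot: [[0.962, 0.271, 0.008], [0.271, -0.962, 0.001], [0.008, 0.001, -1.0]]
ft_force: [-0.5, -1.1, 13.3]
grip_width: 0.256
```

drive_tool(
  commands=[
    {"tx": 0,"ty": 0,"tz": 0,"roll": 0,"hand": 0.29},
    {"tx": 0,"ty": 0,"tz": 0,"roll": 0,"hand": 0.29},
    {"tx": 0,"ty": 0,"tz": 0,"roll": 0,"hand": 0.32},
    {"tx": 0,"ty": 0,"tz": 0,"roll": 0,"hand": 0.32},
    {"tx": 0,"ty": 0,"tz": 0,"roll": 0,"hand": 0.32},
  ],
)

```text
clock: 8.75
tool_pos: [0.5701, 0.1484, 0.1121]
eef_rot: [[0.962, 0.271, -0.001], [0.271, -0.962, -0.0], [-0.001, -0.0, -1.0]]
ft_force: [-2.5, -0.9, 3.0]
grip_width: 0.321
```

```bash
python3 look.py m2.png
```

```text
[0.5702 0.1484 0.1121] [-2.5 -1.3  4.3] 0.3247009323680231 8.85
yaw 15.747757088158263
plate_press s [([441.8, 266.3], 0.6), ([257.0, 283.9], 0.57)]
plate_press t [([230.8, 197.5], 0.89), ([396.9, 366.4], 0.59), ([162.5, 205.5], 0.28)]
plate_tongue s [([301.3, 302.6], 0.94)]
plate_tongue t [([455.4, 370.5], 0.85), ([246.8, 251.5], 0.72)]
bar_mid s [([314.9, 301.6], 0.71)]
bar_mid t [([252.4, 266.5], 0.94), ([232.7, 194.9], 0.52), ([458.3, 225.9], 0.42)]
```

View pics/m2.png

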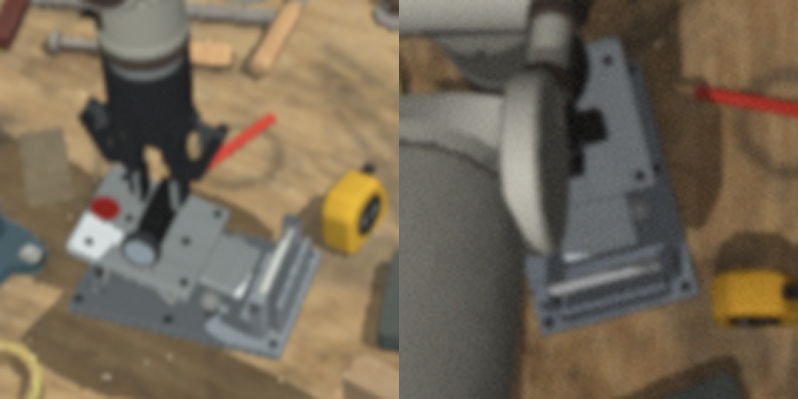

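The plate has tipped with its tongue low, at about (225,265) in the left crop and just short of the bar at (265,280).

```bash
cat >> h.py <<'E'
a=np.radians(15.75);_c,_s=np.cos(a),np.sin(a)
def B(X): 
    d=np.array(X)-np.array([.5473,.1431,0]);return (np.array([_c*d[0]+_s*d[1],-_s*d[0]+_c*d[1],d[2]])*1000).round(1)
def W(x,y,z): return np.array([.5473+(_c*x-_s*y)/1000,.1431+(_s*x+_c*y)/1000,z/1000])
E
python3 - <<'E'
from h import *
s=read_camera("scene");t=read_camera("top")
for n,u,v in(("press",(257,283.9),(230.8,197.5)),("tongue",(301.3,302.6),(246.8,251.5))):
    print(n,B(tri(s,u,t,v)))
print("tcp",B(read_state()["tool_pos"]))
# predicted pose: tilt th about y, rotate
th=np.radians(13.3)
for X in(14,18,22,26):
  # underside (z=12) line through ball top (-35,38ish) and roller (64.4,61.5)
  n=np.array([-np.sin(th),np.cos(th)]);e=np.array([np.cos(th),np.sin(th)])
  # origin at x=X ; line z=12 height at ball -35: contact
  z0=(38+.5)+ (X+35)*np.tan(th)-12/np.cos(th)
  f=lambda x,z:(X+e[0]*x+n[0]*z,z0+e[1]*x+n[1]*z)
  for nm,x,y,z in(("press",50,0,24),("tongue",-85,0,20),("endL",-97,30,20),("endR",-97,-30,20),("gripC",0,0,68)):
    q=f(x,z);print(X,nm,np.round(q,1),proj(s,W(q[0],y,q[1])).round(1),proj(t,W(q[0],y,q[1])).round(1))
E
```

```text
press [75.4  8.3 80.1]
tongue [-43.3   5.2  42.8]
tcp [ 23.7  -1.1 112.2]
14 press [57.1 72.6] [265.9 285.5] [236.5 204.1]
14 tongue [-73.3  37.7] [313.8 305.2] [252.1 263.2]
14 endL [-85.   34.9] [314.4 315.4] [240.3 271.8]
14 endR [-85.   34.9] [321.6 298.7] [266.5 265. ]
14 gripC [ -1.6 103.9] [286.3 281.9] [240.  225.3]
18 press [61.1 73.6] [264.5 284.9] [236.  202.3]
18 tongue [-69.3  38.6] [312.3 304.7] [251.6 261.4]
18 endL [-81.   35.8] [312.9 314.8] [239.8 270. ]
18 endR [-81.   35.8] [320.2 298.1] [266.1 263.2]
18 gripC [  2.4 104.9] [284.9 281.3] [239.5 223.4]
22 press [65.1 74.5] [263.  284.4] [235.6 200.5]
22 tongue [-65.3  39.6] [310.8 304.1] [251.1 259.6]
22 endL [-77.   36.8] [311.4 314.2] [239.3 268.2]
22 endR [-77.   36.8] [318.7 297.6] [265.6 261.4]
22 gripC [  6.4 105.8] [283.4 280.7] [239.  221.5]
26 press [69.1 75.4] [261.6 283.8] [235.1 198.7]
26 tongue [-61.3  40.5] [309.4 303.5] [250.7 257.8]
26 endL [-73.   37.7] [309.9 313.6] [238.9 266.4]
26 endR [-73.   37.7] [317.3 297. ] [265.1 259.6]
26 gripC [ 10.4 106.8] [281.9 280.2] [238.5 219.6]
```

```bash
cat >> h.py <<'E'
from scipy.spatial.transform import Rotation as Ro
def fit6(obs,x0=(38,0,35,13.,0,0)):
    # obs: (pic, plate point mm, px); params base-frame x,y,z mm, tilt, yaw, roll deg
    def pt(q,P):
        R=Ro.from_euler("ZYX",[q[4],-q[3],q[5]],degrees=True).as_matrix();return R@np.array(P,float)+q[:3]
    def res(q): return np.r_[np.concatenate([proj(p,W(*pt(q,P)))-u for p,P,u in obs]),q[5]*.5,q[4]*.3]
    r=least_squares(res,x0,loss="soft_l1");return r.x,res(r.x)[:-2].reshape(-1,2)
E
cat > f2.py <<'E'
from h import *
s=read_camera("scene");t=read_camera("top")
def S(u,v):return (220+u/2.85,210+v/2.85)
def T(u,v):return (180+(u-399)/2.85,170+v/2.85)
O=[(t,(-55,-55,24),T(655,187)),(t,(66,-55,24),T(613,40)),(s,(-55,55,24),S(183,297)),(s,(-55,-55,24),S(228,212)),(s,(66,55,24),S(68,250)),(s,(-97,30,20),S(238,297)),(s,(50,0,24),S(104,209)),(s,(-97,-30,20),S(262,238))]
q,r=fit6(O);print(q.round(1));print(r.round(1).tolist())
E
python3 f2.py
```

```text
[38.3  3.4 37.9 11.1 -1.5 -0.3]
[[-2.0, -1.2], [0.6, -2.5], [1.5, 0.0], [1.2, -0.2], [-1.8, -0.5], [0.8, -0.2], [0.1, 1.2], [0.5, 3.9]]
```

drive_tool(
  commands=[
    {"tx": 0,"ty": 0,"tz": 0,"roll": 0,"hand": 0.36},
    {"tx": 0,"ty": 0,"tz": 0.6,"roll": 0,"hand": 0.36},
    {"tx": 0,"ty": 0,"tz": 0.6,"roll": 0,"hand": 0.36},
    {"tx": 0,"ty": 0,"tz": 0.6,"roll": 0,"hand": 0.1},
    {"tx": 0,"ty": 0,"tz": 0.6,"roll": 0,"hand": 0.1},
    {"tx": 0,"ty": 0,"tz": 0.6,"roll": 0,"hand": 0.1},
    {"tx": 0,"ty": 0,"tz": 0.6,"roll": 0,"hand": 0.1},
  ],
)

```text
clock: 10.22
tool_pos: [0.5732, 0.1486, 0.1144]
eef_rot: [[0.962, 0.272, 0.006], [0.272, -0.962, -0.0], [0.005, 0.002, -1.0]]
ft_force: [-18.2, -2.9, 41.0]
grip_width: 0.106
```

drive_tool(
  commands=[
    {"tx": 0,"ty": 0,"tz": -1,"roll": 0,"hand": 0.1},
    {"tx": 0,"ty": 0,"tz": -3,"roll": 0,"hand": 0.6},
    {"tx": 0,"ty": 0,"tz": -5,"roll": 0,"hand": 0.6},
    {"tx": 0,"ty": 0,"tz": -5,"roll": 0,"hand": 0.6},
    {"tx": 0,"ty": 0,"tz": -5,"roll": 0,"hand": 0.6},
  ],
)

```text
clock: 10.85
tool_pos: [0.5702, 0.1484, 0.1558]
eef_rot: [[0.962, 0.271, -0.001], [0.271, -0.962, -0.0], [-0.001, -0.0, -1.0]]
ft_force: [-0.5, -0.3, -0.3]
grip_width: 0.597
```

```bash
python3 look.py m3.png
```

```text
[0.5699 0.1484 0.1552] [-0.  -0.7 -0.6] 0.6005648933114776 10.95
yaw 15.744086664225772
plate_press s [([438.6, 268.0], 0.67), ([260.2, 285.6], 0.64)]
plate_press t [([233.0, 200.8], 0.76), ([400.9, 364.5], 0.74)]
plate_tongue s [([308.4, 304.2], 0.85), ([259.7, 284.6], 0.24), ([286.4, 309.1], 0.2)]
plate_tongue t [([249.8, 256.0], 0.91), ([457.3, 369.3], 0.61)]
bar_mid s [([316.7, 301.6], 0.8)]
bar_mid t [([248.1, 262.5], 0.68)]
```

View pics/m3.png

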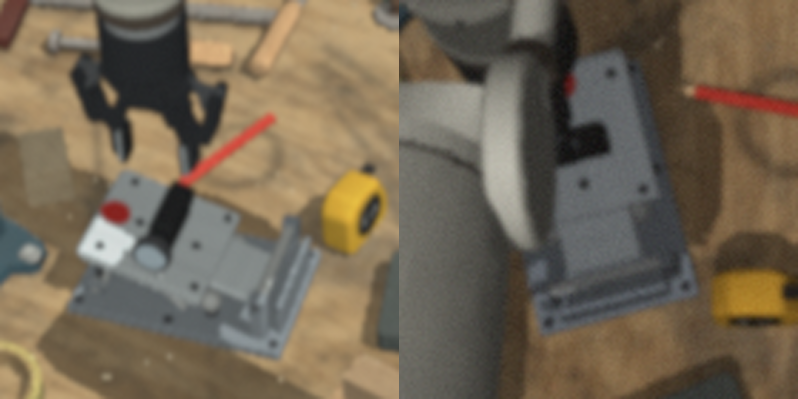

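The plate slid toward the bar on its own and sits tilted and stable, with the red spot at (117,212) and the block at (170,220) in the left crop. I'll refit its pose.

```bash
cat > f3.py <<'E'
from h import *
s=read_camera("scene");t=read_camera("top")
def S(u,v):return (220+u/2.85,210+v/2.85)
def T(u,v):return (180+(u-399)/2.85,170+v/2.85)
O=[(t,(-55,-55,24),T(661,202)),(t,(66,-55,24),T(619,50)),(s,(-55,55,24),S(195,305)),(s,(-55,-55,24),S(241,218)),(s,(66,55,24),S(78,252)),(s,(50,0,24),S(117,212)),(t,(0,-28,68),T(607,138)),(t,(-55,-30,20),T(634,208)),(s,(66,-55,24),S(128,172))]
q,r=fit6(O,(28,0,38,13,0,0));print(q.round(1));print(r.round(1).tolist())
R=Ro.from_euler("ZYX",[q[4],-q[3],q[5]],degrees=True).as_matrix()
for P in[(0,0,68),(50,0,24),(-97,0,20)]: print(P,(R@P+q[:3]).round(1))
print("tcp",B(read_state()["tool_pos"]))
st=s["frame"]
E
python3 f3.py
```

```text
[28.  -0.6 29.3 15.3 -1.   0.3]
[[-0.3, -1.1], [1.7, -0.5], [2.6, 0.1], [1.2, 0.7], [0.3, -0.1], [0.8, 1.6], [-0.4, -0.2], [-1.6, -0.7], [-0.5, -0.9]]
(0, 0, 68) [10.  -0.6 94.9]
(50, 0, 24) [69.8 -1.4 65.6]
(-97, 0, 20) [-70.9   1.1  22.9]
tcp [ 23.8  -1.1 156.2]
```

```bash
cat >> f3.py <<'E'
def pt(q,P): return Ro.from_euler("ZYX",[q[2],-q[3],0],degrees=True).as_matrix()@np.array(P,float)+np.array([q[0],q[1],Z])
for sc in("both","s","t"):
  for Z in(30,35,40,44):
    OO=[o for o in O if sc=="both" or (o[0] is (s if sc=="s" else t))]
    f=lambda q:np.r_[np.concatenate([proj(p,W(*pt(q,P)))-u for p,P,u in OO]),q[2]*.5]
    r=least_squares(f,(28,0,0,13));print(sc,Z,r.x.round(1),"cost",round(r.cost,1))
E
python3 f3.py | tail -12
```

```text
both 30 [28.5 -0.4 -1.1 15.9] cost 10.2
both 35 [26.9  0.9 -0.8 15.9] cost 13.9
both 40 [25.3  2.2 -0.5 15.9] cost 23.3
both 44 [24.   3.3 -0.2 15.9] cost 35.0
s 30 [29.8 -0.4 -2.1 14.1] cost 3.9
s 35 [27.8  3.8 -2.1 14. ] cost 4.2
s 40 [25.7  7.9 -2.1 13.9] cost 4.7
s 44 [24.  11.3 -2.2 13.8] cost 5.1
t 30 [23.7 -0.2  1.1 13.7] cost 1.2
t 35 [22.2 -0.4  1.1 13.7] cost 1.1
t 40 [20.7 -0.7  1.1 13.8] cost 1.1
t 44 [19.5 -0.9  1.1 13.8] cost 1.2
```

drive_tool(
  commands=[
    {"tx": -1.6,"ty": 0,"tz": 0,"roll": 0,"hand": 0.6},
    {"tx": -1.6,"ty": 0,"tz": 3,"roll": 0,"hand": 0.6},
    {"tx": -1.6,"ty": 0,"tz": 5.3,"roll": 0,"hand": 0.6},
    {"tx": -1.6,"ty": 0,"tz": 5.3,"roll": 0,"hand": 0.4},
    {"tx": -1.6,"ty": 0,"tz": 5.3,"roll": 0,"hand": 0.3},
    {"tx": -1.6,"ty": 0,"tz": 5.3,"roll": 0,"hand": 0.3},
    {"tx": -1.6,"ty": 0,"tz": 5.3,"roll": 0,"hand": 0.3},
  ],
)

```text
clock: 12.32
tool_pos: [0.5563, 0.1439, 0.1045]
eef_rot: [[0.962, 0.271, 0.003], [0.271, -0.962, -0.0], [0.003, 0.001, -1.0]]
ft_force: [3.8, -1.5, -0.4]
grip_width: 0.303
```

drive_tool(
  commands=[
    {"tx": 0,"ty": 0,"tz": 0,"roll": 0,"hand": 0.27},
    {"tx": 0,"ty": 0,"tz": 0,"roll": 0,"hand": 0.2},
    {"tx": 0,"ty": 0,"tz": 0,"roll": 0,"hand": 0.2},
    {"tx": 0,"ty": 0,"tz": 0,"roll": 0,"hand": 0.2},
  ],
)

```text
clock: 12.82
tool_pos: [0.5565, 0.144, 0.1044]
eef_rot: [[0.963, 0.271, 0.003], [0.271, -0.963, -0.0], [0.003, 0.001, -1.0]]
ft_force: [5.5, -2.0, -0.0]
grip_width: 0.272
```

drive_tool(
  commands=[
    {"tx": 0,"ty": 0,"tz": -0.3,"roll": 0,"hand": 0.2},
    {"tx": 0,"ty": 0,"tz": -0.7,"roll": 0,"hand": 0.2},
    {"tx": 0,"ty": 0,"tz": -0.7,"roll": 0,"hand": 0.2},
  ],
)

```text
clock: 13.2
tool_pos: [0.5541, 0.1442, 0.1099]
eef_rot: [[0.962, 0.272, -0.002], [0.272, -0.962, -0.0], [-0.002, -0.001, -1.0]]
ft_force: [1.6, -1.3, -3.5]
grip_width: 0.271
```

```bash
python3 look.py m4.png
```

```text
[0.5543 0.1442 0.1097] [ 1.6 -1.5 -3. ] 0.2706757851822783 13.3
yaw 15.75565323099391
plate_press s [([261.4, 282.4], 0.85), ([439.5, 265.7], 0.58)]
plate_press t [([398.9, 363.5], 0.8), ([235.4, 202.7], 0.73)]
plate_tongue s []
plate_tongue t [([248.0, 255.6], 0.92), ([454.5, 369.1], 0.63)]
bar_mid s [([317.1, 300.7], 0.83)]
bar_mid t [([250.1, 265.4], 0.83), ([164.4, 203.3], 0.45)]
```

View pics/m4.png

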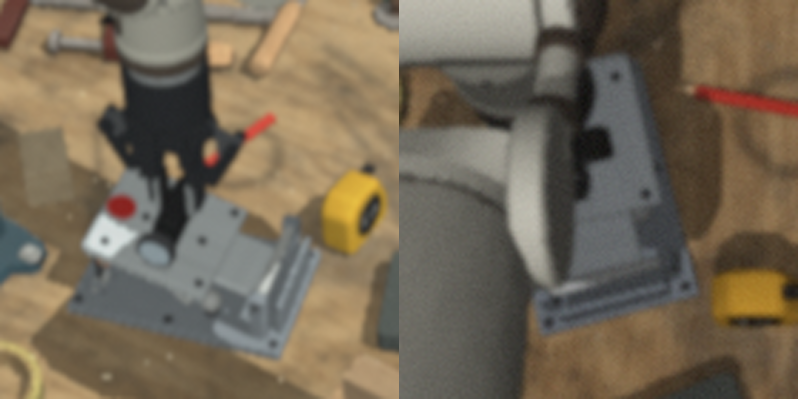

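The plate is held tilted with its tongue low and lifted about 6 mm. I'll move it toward the bar in small steps, watching the force.

drive_tool(
  commands=[
    {"tx": -0.3,"ty": 0.2,"tz": 0,"roll": 0,"hand": 0.2},
    {"tx": -0.6,"ty": 0.2,"tz": 0,"roll": 0,"hand": 0.2},
    {"tx": -0.9,"ty": 0.15,"tz": 0,"roll": 0,"hand": 0.2},
    {"tx": -0.9,"ty": 0.15,"tz": 0,"roll": 0,"hand": 0.2},
  ],
)

```text
clock: 14.1
tool_pos: [0.5464, 0.1403, 0.1102]
eef_rot: [[0.962, 0.271, -0.001], [0.271, -0.962, 0.0], [-0.0, -0.0, -1.0]]
ft_force: [-0.5, 0.2, -4.9]
grip_width: 0.268
```

drive_tool(
  commands=[
    {"tx": -0.3,"ty": -0.05,"tz": 0,"roll": 0,"hand": 0.2},
    {"tx": -0.6,"ty": -0.1,"tz": 0,"roll": 0,"hand": 0.2},
    {"tx": -0.9,"ty": -0.15,"tz": 0,"roll": 0,"hand": 0.2},
    {"tx": -0.9,"ty": -0.15,"tz": 0,"roll": 0,"hand": 0.2},
  ],
)

```text
clock: 14.6
tool_pos: [0.5375, 0.1393, 0.1103]
eef_rot: [[0.962, 0.271, -0.0], [0.271, -0.962, 0.0], [-0.0, -0.0, -1.0]]
ft_force: [0.3, -0.3, -4.6]
grip_width: 0.27
```

drive_tool(
  commands=[
    {"tx": -0.2,"ty": 0,"tz": 0,"roll": 0,"hand": 0.2},
    {"tx": -0.4,"ty": 0,"tz": 0,"roll": 0,"hand": 0.2},
    {"tx": -0.4,"ty": 0,"tz": 0,"roll": 0,"hand": 0.2},
  ],
)

```text
clock: 14.98
tool_pos: [0.5343, 0.1382, 0.1105]
eef_rot: [[0.963, 0.271, 0.001], [0.271, -0.963, 0.0], [0.001, 0.0, -1.0]]
ft_force: [0.4, 0.4, -4.7]
grip_width: 0.271
```

```bash
python3 look.py m5.png
```

```text
[0.5342 0.1382 0.1105] [ 1.3  0.5 -3.1] 0.2712991899659311 15.075
yaw 15.743692376876039
plate_press s [([270.1, 283.5], 0.92), ([441.0, 270.2], 0.92)]
plate_press t [([396.6, 364.2], 0.7), ([239.8, 208.0], 0.68)]
plate_tongue s [([313.1, 304.1], 0.92), ([463.8, 241.2], 0.82)]
plate_tongue t [([457.7, 370.3], 0.8), ([250.7, 264.0], 0.71)]
bar_mid s [([314.8, 300.3], 0.8)]
bar_mid t [([252.4, 265.7], 0.68)]
```

View pics/m5.png

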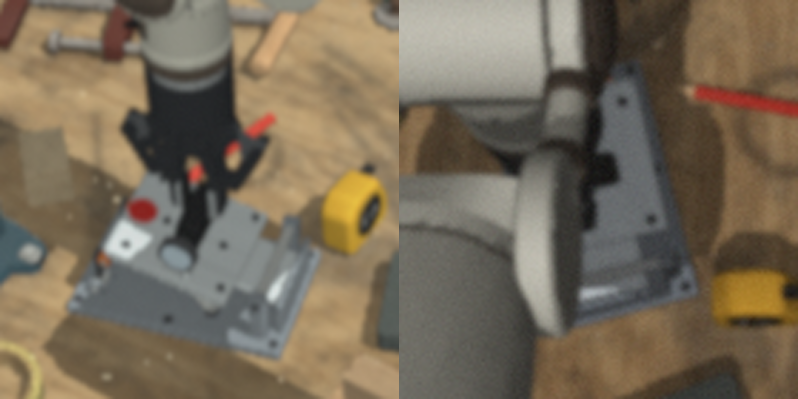

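Run:
```python
from h import *
s=read_camera("scene");t=read_camera("top")
def S(u,v):return (220+u/2.85,210+v/2.85)
def T(u,v):return (180+(u-399)/2.85,170+v/2.85)
def pl(uv):
    X=atz(t,uv,.024);d=X[:2]-[.4996,-.1702];a=np.radians(2.98);return [1000*(np.cos(a)*d[0]+np.sin(a)*d[1]),1000*(-np.sin(a)*d[0]+np.cos(a)*d[1]),24]
H=[pl((399.2,234.3)),pl((403.2,275)),pl((363.2,236)),pl((364.8,276.5))];print(np.round(H,1).tolist())
Ot=[(t,(66,-55,24),T(638,64)),(t,H[0],T(622,101)),(t,H[1],T(652,218))]
Os=[(s,(50,0,24),S(143,211)),(s,H[3],S(212,285) ) if 0 else (s,(66,55,24),S(103,257)),(s,H[2],S(126,243)),(s,H[0],S(168,172+47)) if 0 else (s,H[1],S(257,217))]
def pt(q,P,Z,th): return Ro.from_euler("ZYX",[q[2],-th,0],degrees=True).as_matrix()@np.array(P,float)+np.array([q[0],q[1],Z])
for nm,OO in(("t",Ot),("s",Os)):
  for Z,th in((46,13.5),(44,15),(48,12)):
    f=lambda q:np.r_[np.concatenate([proj(p,W(*pt(q,P,Z,th)))-u for p,P,u in OO]),q[2]*.5]
    r=least_squares(f,(0,0,0));print(nm,Z,th,r.x.round(1),"cost",round(r.cost,1))
# bias of scene camera on base: bar/stop/seat by network vs base fit
for n,P in(("bar_mid",(-85,0,56.5)),("stop",(-100,0,40)),("seat",(0,0,28))): print(n,proj(s,W(*P)).round(1),proj(t,W(*P)).round(1))
print("tcp",B(read_state()["tool_pos"]))
```

```text
[[50.2, -41.4, 24.0], [-44.2, -43.2, 24.0], [49.1, 41.4, 24.0], [-44.5, 43.4, 24.0]]
t 46 13.5 [ 0.6 -5.3 -1.5] cost 6.8
t 44 15 [ 1.9 -5.3 -1.5] cost 6.8
t 48 12 [-0.6 -5.4 -1.5] cost 6.7
s 46 13.5 [0.6 2.  0.4] cost 4.4
s 44 15 [2.  0.7 0.7] cost 5.1
s 48 12 [-0.8  3.2  0. ] cost 3.9
bar_mid [317.8 301.4] [252.1 266.8]
stop [323.5 306.9] [254.7 274.5]
seat [287.5 301.7] [245.4 233.3]
tcp [-13.9  -1.1 110.5]
```

The tongue is now under the bar and both cameras put the plate at x ≈ 0.6 mm. Time to lower it onto the near balls.

drive_tool(
  commands=[
    {"tx": 0,"ty": -0.1,"tz": 0.2,"roll": 0,"hand": 0.2},
    {"tx": 0,"ty": -0.1,"tz": 0.4,"roll": 0,"hand": 0.2},
    {"tx": 0,"ty": -0.1,"tz": 0.6,"roll": 0,"hand": 0.2},
    {"tx": 0,"ty": -0.1,"tz": 0.6,"roll": 0,"hand": 0.2},
  ],
)

```text
clock: 15.98
tool_pos: [0.5337, 0.1391, 0.1041]
eef_rot: [[0.962, 0.271, 0.0], [0.271, -0.962, 0.0], [0.0, -0.0, -1.0]]
ft_force: [1.2, 1.0, -4.7]
grip_width: 0.271
```

drive_tool(
  commands=[
    {"tx": 0,"ty": 0,"tz": 0.2,"roll": 0,"hand": 0.2},
    {"tx": 0,"ty": 0,"tz": 0.4,"roll": 0,"hand": 0.2},
    {"tx": 0,"ty": 0,"tz": 0.4,"roll": 0,"hand": 0.2},
  ],
)

```text
clock: 16.35
tool_pos: [0.5345, 0.1388, 0.1012]
eef_rot: [[0.962, 0.271, 0.002], [0.271, -0.962, -0.001], [0.001, 0.001, -1.0]]
ft_force: [2.2, -2.8, 2.0]
grip_width: 0.271
```

drive_tool(
  commands=[
    {"tx": 0,"ty": 0,"tz": 0.2,"roll": 0,"hand": 0.2},
    {"tx": 0,"ty": 0,"tz": 0.2,"roll": 0,"hand": 0.2},
  ],
)

```text
clock: 16.6
tool_pos: [0.5351, 0.1391, 0.1002]
eef_rot: [[0.962, 0.272, 0.003], [0.272, -0.962, 0.0], [0.003, 0.001, -1.0]]
ft_force: [1.8, -1.1, 9.4]
grip_width: 0.269
```

drive_tool(
  commands=[
    {"tx": 0,"ty": 0,"tz": 0,"roll": 0,"hand": 0.3},
    {"tx": 0,"ty": 0,"tz": 0,"roll": 0,"hand": 0.6},
    {"tx": 0,"ty": 0,"tz": 0,"roll": 0,"hand": 0.6},
    {"tx": 0,"ty": 0,"tz": -4,"roll": 0,"hand": 0.6},
    {"tx": 0,"ty": 0,"tz": -8,"roll": 0,"hand": 0.6},
    {"tx": 0,"ty": 0,"tz": -8,"roll": 0,"hand": 0.0},
    {"tx": 0,"ty": 0,"tz": -8,"roll": 0,"hand": 0.0},
  ],
)

```text
clock: 17.48
tool_pos: [0.5328, 0.1391, 0.1772]
eef_rot: [[0.962, 0.271, -0.002], [0.271, -0.962, -0.0], [-0.002, -0.001, -1.0]]
ft_force: [0.3, 0.9, -0.8]
grip_width: 0.178
```

```bash
python3 look.py m6.png
```

```text
[0.5324 0.1391 0.1764] [-0.1 -0.1  1.2] 0.012041466784633538 17.575
yaw 15.742458770621909
plate_press s [([441.1, 266.3], 0.98), ([267.7, 287.8], 0.9), ([419.4, 214.8], 0.35)]
plate_press t [([235.6, 212.9], 0.96), ([401.5, 366.2], 0.73), ([246.0, 235.5], 0.71)]
plate_tongue s [([463.3, 240.0], 0.97)]
plate_tongue t [([458.2, 368.7], 0.86), ([251.4, 267.5], 0.74)]
bar_mid s [([317.1, 303.0], 0.62)]
bar_mid t [([251.3, 266.2], 0.6), ([460.9, 227.0], 0.6)]
```

View pics/m6.png

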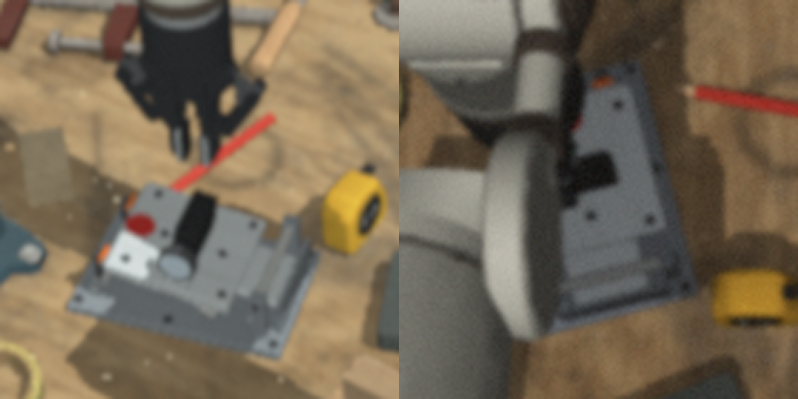

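The plate is laid in with both orange rollers at its far edge, (105,255) and (130,203) in the left crop. I'll press on the red spot with the fingertips shut.

drive_tool(
  commands=[
    {"tx": 3,"ty": 0,"tz": 0,"roll": 0,"hand": 0},
    {"tx": 6.2,"ty": 0,"tz": 2,"roll": 0,"hand": 0},
    {"tx": 6.2,"ty": 0,"tz": 6,"roll": 0,"hand": 0},
    {"tx": 6.2,"ty": 0,"tz": 8.5,"roll": 0,"hand": 0},
    {"tx": 6.2,"ty": 0,"tz": 9.3,"roll": 0,"hand": 0},
    {"tx": 6.2,"ty": 0,"tz": 9.3,"roll": 0,"hand": 0},
  ],
)

```text
clock: 18.62
tool_pos: [0.5934, 0.156, 0.0854]
eef_rot: [[0.962, 0.271, -0.0], [0.271, -0.962, 0.0], [-0.0, -0.0, -1.0]]
ft_force: [-0.7, -0.1, 0.6]
grip_width: 0.001
```

Run:
```python
from h import *
s=read_camera("scene")
print("tcp",B(read_state()["tool_pos"]),read_state()["ft_force"])
print("red", B(atz(s,(220+140/2.85,210+225/2.85),.066)))
t=read_camera("top");print(B(tri(s,(267.7,287.8),t,(235.6,212.9))))
```

```text
tcp [48.5 -0.3 86.4] [-0.34388621  0.40952447  0.22771112]
red [47.5  3.4 66. ]
[43.9  7.  72.2]
```

drive_tool(
  commands=[
    {"tx": -0.1,"ty": -0.1,"tz": 0.3,"roll": 0,"hand": 0},
    {"tx": -0.1,"ty": -0.1,"tz": 0.6,"roll": 0,"hand": 0},
    {"tx": -0.1,"ty": -0.1,"tz": 0.9,"roll": 0,"hand": 0},
    {"tx": -0.1,"ty": -0.1,"tz": 1.1,"roll": 0,"hand": 0},
    {"tx": -0.1,"ty": -0.1,"tz": 1.1,"roll": 0,"hand": 0},
  ],
)

```text
clock: 19.35
tool_pos: [0.5923, 0.1567, 0.0753]
eef_rot: [[0.962, 0.272, 0.0], [0.272, -0.962, -0.0], [0.0, 0.0, -1.0]]
ft_force: [-2.7, -0.7, 7.2]
grip_width: -0.0
```

Contact, as expected. I'll press on in small steps.

drive_tool(
  commands=[
    {"tx": 0,"ty": 0,"tz": 0.15,"roll": 0,"hand": 0},
    {"tx": 0,"ty": 0,"tz": 0.3,"roll": 0,"hand": 0},
    {"tx": 0,"ty": 0,"tz": 0.45,"roll": 0,"hand": 0},
    {"tx": 0,"ty": 0,"tz": 0.45,"roll": 0,"hand": 0},
  ],
)

```text
clock: 19.85
tool_pos: [0.5934, 0.157, 0.0713]
eef_rot: [[0.962, 0.271, 0.003], [0.271, -0.962, 0.001], [0.003, 0.0, -1.0]]
ft_force: [-0.7, 0.5, 7.1]
grip_width: 0.003
```

drive_tool(
  commands=[
    {"tx": 0,"ty": 0,"tz": 0.15,"roll": 0,"hand": 0},
    {"tx": 0,"ty": 0,"tz": 0.3,"roll": 0,"hand": 0},
    {"tx": 0,"ty": 0,"tz": 0.45,"roll": 0,"hand": 0},
    {"tx": 0,"ty": 0,"tz": 0.6,"roll": 0,"hand": 0},
    {"tx": 0,"ty": 0,"tz": 0.6,"roll": 0,"hand": 0},
  ],
)

```text
clock: 20.48
tool_pos: [0.5913, 0.1565, 0.0628]
eef_rot: [[0.962, 0.271, -0.002], [0.271, -0.962, -0.0], [-0.002, -0.0, -1.0]]
ft_force: [-0.5, -0.0, 0.1]
grip_width: 0.001
```

drive_tool(
  commands=[
    {"tx": 0,"ty": 0,"tz": 0.3,"roll": 0,"hand": 0},
    {"tx": 0,"ty": 0,"tz": 0.6,"roll": 0,"hand": 0},
    {"tx": 0,"ty": 0,"tz": 0.6,"roll": 0,"hand": 0},
  ],
)

```text
clock: 20.85
tool_pos: [0.593, 0.1568, 0.0593]
eef_rot: [[0.962, 0.271, 0.002], [0.271, -0.962, 0.0], [0.002, 0.0, -1.0]]
ft_force: [-1.5, 0.1, 8.4]
grip_width: -0.001
```

drive_tool(
  commands=[
    {"tx": 0,"ty": 0,"tz": 0.2,"roll": 0,"hand": 0},
    {"tx": 0,"ty": 0,"tz": 0.3,"roll": 0,"hand": 0},
    {"tx": 0,"ty": 0,"tz": 0.3,"roll": 0,"hand": 0},
  ],
)

```text
clock: 21.22
tool_pos: [0.5932, 0.1568, 0.0591]
eef_rot: [[0.962, 0.272, 0.001], [0.272, -0.962, -0.0], [0.001, 0.001, -1.0]]
ft_force: [-10.1, -1.4, 25.3]
grip_width: -0.0
```

drive_tool(
  commands=[
    {"tx": 0,"ty": 0,"tz": -4,"roll": 0,"hand": 0},
    {"tx": 0,"ty": 0,"tz": -10,"roll": 0,"hand": 0},
    {"tx": 0,"ty": 0,"tz": -15,"roll": 0,"hand": 0},
    {"tx": -5,"ty": 5,"tz": -18,"roll": 0,"hand": 0},
    {"tx": -9,"ty": 10,"tz": -18,"roll": 0,"hand": 0},
    {"tx": -13,"ty": 15,"tz": -18,"roll": 0,"hand": 0},
    {"tx": -17,"ty": 20,"tz": -18,"roll": 0,"hand": 0},
    {"tx": -20,"ty": 25,"tz": -18,"roll": 0,"hand": 0},
    {"tx": -20,"ty": 30,"tz": -18,"roll": 0,"hand": 0},
    {"tx": -20,"ty": 35,"tz": -18,"roll": 0,"hand": 0},
    {"tx": -20,"ty": 40,"tz": -18,"roll": 0,"hand": 0},
    {"tx": -20,"ty": 40,"tz": -18,"roll": 0,"hand": 0},
  ],
)

```text
clock: 22.72
tool_pos: [0.508, -0.2855, 0.2339]
eef_rot: [[0.963, 0.268, -0.001], [0.268, -0.963, 0.0], [-0.001, -0.0, -1.0]]
ft_force: [-0.6, 0.6, 0.7]
grip_width: 0.002
```

```bash
sed -i 's/g1=.*/g1=cv2.resize(s["frame"][240:340,230:330,::-1],None,fx=4,fy=4,interpolation=cv2.INTER_CUBIC)/;s/g2=.*/g2=cv2.resize(t["frame"][185:290,200:300,::-1][:100],None,fx=4,fy=4,interpolation=cv2.INTER_CUBIC)/' look.py; python3 look.py m7.png
```

```text
[ 0.5079 -0.2824  0.2342] [ 1.1 -0.5  0.2] 0.0024043686007587813 22.825
yaw 15.708748426040437
plate_press s [([265.9, 291.5], 0.93), ([316.5, 305.1], 0.33)]
plate_press t [([233.3, 211.6], 0.78)]
plate_tongue s [([464.6, 243.4], 0.97), ([315.0, 304.2], 0.93), ([216.1, 348.5], 0.24)]
plate_tongue t [([250.9, 264.5], 0.66), ([240.1, 227.8], 0.45)]
bar_mid s [([315.5, 301.2], 0.68), ([317.5, 301.4], 0.37)]
bar_mid t [([253.0, 265.7], 0.91)]
```

View pics/m7.png

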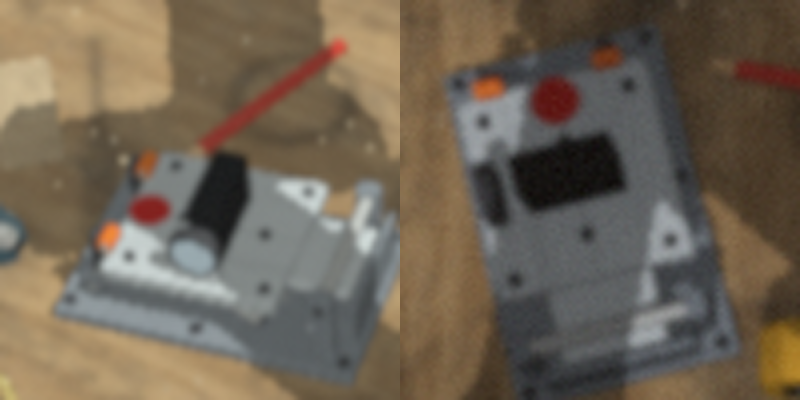

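Run:
```python
from h import *
t=read_camera("top");s=read_camera("scene")
T=lambda u,v:(200+(u-400)/4,185+v/4)
S=lambda u,v:(230+u/4,240+v/4)
H=[(50,-41.5,24),(-44.3,-43.3,24),(49.5,41.5,24),(-44.3,43.3,24)]
F=[(H[0],T(628,85)),(H[1],T(670,240)),(H[2],T(483,121)),(H[3],T(516,280)),((50,0,24),T(556,100))]
q,r=fit(t,F,.028,(.547,.143,.27));print("top, home z:",B([q[0],q[1],.028]),np.degrees(q[2])-15.75);print(r.round(1).tolist())
G=[(s,H[0],S(176,166)),(s,H[1],S(308,191)),(s,H[2],S(128,257)),(s,H[3],S(263,288)),(s,(50,0,24),S(150,210))]+[(t,a,b) for a,b in F]
q,r=fit6(G,(0,0,28,0,0,0));print("6dof x y z tilt yaw roll",q.round(1));print(r.round(1).tolist())
```

```text
top, home z: [-1.2 -0.  28. ] -0.05551701313873991
[[-0.1, -0.3], [-0.1, 0.2], [0.2, -0.1], [0.1, -0.1], [-0.1, 0.4]]
6dof x y z tilt yaw roll [ 1.2  0.4 24.  -1.3 -0.  -0.3]
[[0.3, 0.3], [0.8, 0.5], [0.9, -0.1], [1.0, 0.1], [1.1, 0.3], [-0.4, -0.8], [-0.5, -0.8], [0.2, -0.6], [-0.1, -1.0], [-0.2, -0.1]]
```

```bash
python3 -c "
from plant import *
print(finish_job(), read_state()['clock'])"
```

```text
the job is handed in; nothing more can be done
the job is handed in; nothing more can be done
```

The mirror plate appears to be home on its three balls, with both catches snapped over its far edge. I let go of it and handed the job in about 23 s into the 51 s allowed. No verdict was reported.

**How it went in:** The drive can't tilt the tool, so I rested the held plate on the catch rollers and loosened the jaws so it tipped tongue-low. I then took the tilted block in the fingertips, passed the tongue under the bar, set it on the near balls and released it. Finally I pressed on the red spot until the catches snapped, ending with a press of about 25 N.

**One slip:** My first try at re-gripping the tilted block failed. The fingers closed over its top and pushed on it with about 41 N, and the plate slid a little towards the bar. The second try held.

**Last checks:**
- **Position:** the top camera puts the plate within about 1.2 mm of the seat in x and 0 mm in y, with under 0.1° of turn. The tongue is under the bar.
- **Height:** the fingertips met the red spot at about 52 mm, which is its home height.
- **Catches:** the resisting force fell away as they snapped. In the final picture both rollers are back within a pixel of where they started. I could not measure the catch force or angle directly.
- **Bystanders:** I touched none of them.

**One check disagreed:** a combined two-camera fit gave a height about 4 mm low and 1.3° of tilt. I put this down to the 1 px (about 2 mm) mismatch between the cameras and relied on the press contact height instead.

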